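# Cradle and chock a soil sample tube

## Robot

A 6-joint arm with a two-finger parallel gripper is mounted at the origin on the work surface. World frame = base frame: x ahead of the robot, y to its left, z up, the work surface at z = 0. Lengths are in mm, angles in degrees, forces in N, time in s.
With the tool pointing down it reaches from about 300 to 850 mm from the base axis. Payload 4.2 kg.
Tool frame: the origin (TCP) lies on the centre line of the jaws, within the pads' length; the fingertips stand 11 mm ahead of it and the grasp point (between the pads) lies 8 mm behind it; z points along the fingers, y is the direction in which the jaws open and shut (so a half turn about z gives the same grasp; the last joint's range is limited). The gripper opens to 91 mm and grips with 3 to 60 N. Pads are 32 mm wide; open, the fingers measure 118 mm over their backs; the gripper's body (76 mm by 178 mm) begins 60 mm behind the grasp point.
Start: joints at [-76.203, 18.312, 89.639, -0, 72.044, -1.146], TCP at [148.268, -555.571, 224.976] pointing down, gripper open.
Joint ranges: [-177.97, 177.97], [-48.28, 115.42], [12.27, 149.76], [-77.06, 257.06], [2.81, 150.46], [-146.56, 146.56]. Speed limits (degrees/s): [147.25, 147.25, 180, 180, 180, 180].

## Interface

Orientations are given as [roll, pitch, yaw] about the fixed x, y, z axes, in that order (R = Rz(yaw) Ry(pitch) Rx(roll)).
In Python, from workcell import env, grab_frame gives the robot as it stands. The module is installed in compiled form; this text tells all that it offers.
- The arm moves only by the tool arm_command, never from a script. Its argument "series" is one flat list of numbers, 6 for each row, row after row: the shift along the world's x, y, z each as a share of 400 mm, from -1 to 1, then the turn, a rotation vector about the world's x, y, z each as a share of 45 degrees, from -1 to 1. A call has 1 to 20 rows; each row shifts and turns the commanded pose from where the row before left it; what a row does not reach is not made up. A row lasts 1/12 s, in which the tool goes at most 41.7 mm and 7.16 degrees, less where a joint would pass 70% of its speed; a pose out of reach is approached as far as the arm can. A call with a number of a shift or a turn outside -1 to 1 is refused whole. A call with a gripper value outside its range is refused whole. "hand" is the opening, from 0 (shut) to 1 (fully open), set as the call begins (left out, the last holds). The fingers move at their own pace and stop on an object; "newtons" is the grip in N (left out, the last holds). Time passes only in rows, so rows that do not move let the fingers close. It gives the time, the measured TCP pose, the force and the opening at its end, in the units of the state.
- env.state(): the state, without advancing time (a new reading comes with each control period).
- grab_frame(name): name is "scene" or "top"; returns a dict with "frame" (384x512x3 uint8, red, green, blue), "intrinsics" (3x3 intrinsics, pixels), "R" (3x3) and "t" (3): a world point X has camera coordinates R X + t. Camera axes: x right, y down, z forward; pixel columns grow to the right and rows downward; lengths in mm; the calibration is good to about 2 mm. A picture is of the moment at which its call begins. There is no depth.
- env.job_done(): hands the job in, once; it reports no verdict.
The state is a dict: "time_s": time; "qpos": joint angles; "qvel": joint speeds; "effort": joint torques, N m; "ee_pos": TCP position; "ee_rot": TCP orientation; "force": force on the tool from outside, world axes, zero at the start; "torque": the same for the moment, N m; "gripper_width": finger opening in mm.
Only numpy, scipy, OpenCV 4.12 (cv2) and the standard library are available. Lean on these libraries where they do the work, as an engineer would, in place of code of your own. Each camera call takes 0.05 s, during which the arm holds its last target.

## Task

Lay the thick, long steel sample tube in the cradle, centred lengthwise on both V-rests, setting it down rather than dropping it. Then chock it: set the wooden wedge down on the open side of the cradle's base, between the two V-rests with its sloping face square towards the tube, and slide it in until it is close up to the tube. Leave the tube seated and the wedge flat on the base.

Things in the scene. Friction and masses are not known exactly. Their poses are not given: they have to be found in the camera images.
- tube_mid (a point): Steel sample tube with black end caps, 44 mm diameter, 220 mm long, 0.4 kg, lying loose on the table (it can roll). The point is its centre; x runs along it. Beside it lie a shorter tube (120 mm) and a thin one (26 mm diameter): not wanted. Grip it from above, across its middle.
- chock_mid (a point): Wooden wedge on its flat base: 45 mm wide (x), 56 deep (y), 40 high (z), 60 g. The point is 20 mm up, mid-width, 20 mm from the upright back face (-y), 36 mm from the 4 mm thick toe (+y). Top flat from back to point, then falls at 45 degrees to the toe: the slope faces +y. Grip it across x at the point, from above. A plain block of its size and wood and a tin stand near.
- cradle: Fixed cradle, tube's place along x. Origin on the table, midway between the rests under the V bottoms. Base plate 12 mm thick, x -110 to 110, y -120 to 50 mm. Aluminium V-rests 20 mm thick at x = -80 and 80: V from y -36 to 36, 20 degree sides, bottom 22 mm, lips 35 mm above table; stops at y 36 to 46, 54 high. Laid tube's centre: y = 0, 45 mm above table. The -y side is open: the wedge's side.
- chock_place (a point): Where the wedge's listed point belongs: at cradle x 0, y -43, z 32 mm, axes as the cradle's, 20 mm above the plate. Wedge x along this x, slope to +y, toe under the tube; 5 mm further along +y the slope touches the tube. The tube overhangs: lower the wedge to the plate at cradle y about -75 mm, clear of the tube, then slide it along +y. 140 mm along x are free between the V-rests.
Mind the look-alikes: they are no part of the job. What is shaped like the part that bears chock_mid but orange is not meant. Leave any green look-alike of the part that bears tube_mid alone.

How it is judged:
By the outcome, as a careful person would: the job done as asked, in the order asked, and still so for the second after the job is handed in, with the robot touching nothing.
It also fails if it takes over 61 s, if anything falls off the work surface, if the arm or the gripper's body presses on something with over 40 N, if the wrist force passes 120 N, or if a joint passes its speed limit or range.

## Working session

There is one attempt and no reset: what is moved stays moved. The work goes in short steps, Python scripts to look and compute and a tool call to move; the robot and the scene stay as the last step left them, time stands still between calls to the robot, and variables do not carry over. Pictures are saved under pics/ and viewed, and the job is handed in when it is done.

Besides the shell and the picture viewer there is one more tool, called after "Request:" by a JSON object that holds its "fn" and its "kwargs". arm_command: Moves the arm, as the interface text tells. Shift numbers are shares of 400 mm and turn numbers shares of 45 degrees, none past 1 either way. Its arguments: {"type":"object","properties":{"series":{"type":"array"},"hand":{"type":"number"},"newtons":{"type":"number"}},"required":["series"]}

```bash
mkdir -p pics
cat > h.py <<'E'
import numpy as np, cv2, pickle
from workcell import env, grab_frame
def snap(n,tag):
    f=grab_frame(n); pickle.dump(f,open(f'pics/{tag}.pkl','wb'))
    cv2.imwrite(f'pics/{tag}.png',cv2.cvtColor(f['frame'],cv2.COLOR_RGB2BGR)); return f
def proj(f,X):
    c=np.asarray(f['R'])@np.asarray(X,float)+np.asarray(f['t']).ravel(); p=np.asarray(f['intrinsics'])@c; return p[:2]/p[2]
def cast(f,uv,z):
    R=np.asarray(f['R']);t=np.asarray(f['t']).ravel();K=np.asarray(f['intrinsics'])
    o=-R.T@t; d=R.T@np.linalg.solve(K,[uv[0],uv[1],1]); return o+d*(z-o[2])/d[2]
E
python3 - <<'E'
from h import *
for n in('scene','top'):
    f=snap(n,n+'0'); R=np.array(f['R']);print(n,-R.T@np.array(f['t']).ravel(),R[2],f['intrinsics'][0][0])
print(env.state())
E
```

```text
scene [ 810.49545991 -593.47294278  799.63116972] [-0.32834149  0.57689583 -0.74791916] 419.04200616236636
top [ 403.37455036  -60.88858872 1042.01592356] [ 0.09289307  0.02027709 -0.9954696 ] 346.6093419857826
{'time_s': 0.1, 'qpos': array([-7.62040700e+01,  1.83492931e+01,  8.96978435e+01, -1.93679115e-04,
        7.20435423e+01, -1.14517256e+00]), 'qvel': array([ 0.06568291, -0.08381344, -0.15912549,  0.09608718, -0.03406011,
        0.04324367]), 'effort': array([ 3.85425528e-04, -4.13331306e+01, -2.32509649e+01,  7.28368247e-02,
        4.21929848e-02, -5.56591385e-05]), 'ee_pos': array([ 148.15736498, -555.15292834,  224.20180646]), 'ee_rot': array([-1.79909335e+02, -1.62816764e-03,  1.49411611e+01]), 'force': array([ 0.75890551, -0.90187863,  0.2039291 ]), 'torque': array([ 0.02503435,  0.04208411, -0.0089869 ]), 'gripper_width': 91.57274820096553}
```

View pics/scene0.png

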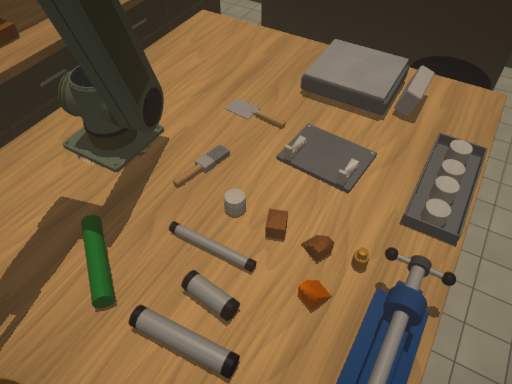

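View pics/top0.png

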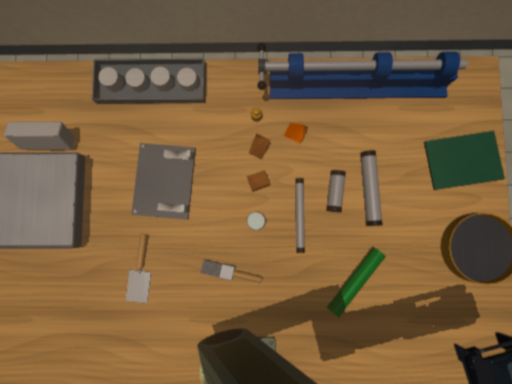

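The long thick steel tube is at about scene (184,340) and top (372,187). The brown candidates for the wedge are at scene (318,246) and (277,223), and the cradle is at top (164,181). I'll zoom in next.

Run:
```python
import cv2,numpy as np
s=cv2.imread('pics/scene0.png');t=cv2.imread('pics/top0.png')
r=lambda im,x,y,w,h,k:cv2.resize(im[y:y+h,x:x+w],None,fx=k,fy=k,interpolation=cv2.INTER_CUBIC)
a=np.vstack([np.hstack([r(s,260,115,130,65,3),r(s,255,195,130,65,3)]),np.hstack([r(t,120,135,130,100,3),r(t,235,120,130,100,3)])])
cv2.imwrite('pics/z0.png',a);print(a.shape)
cv2.imwrite('pics/z1.png',np.hstack([r(s,260,195,80,80,5),r(t,230,125,80,80,5)]))
```

```text
(495, 780, 3)
```

View pics/z0.png

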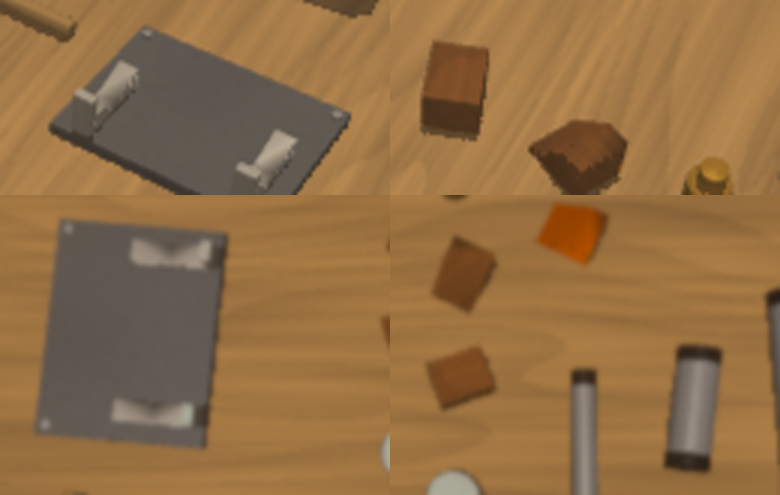

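View pics/z1.png

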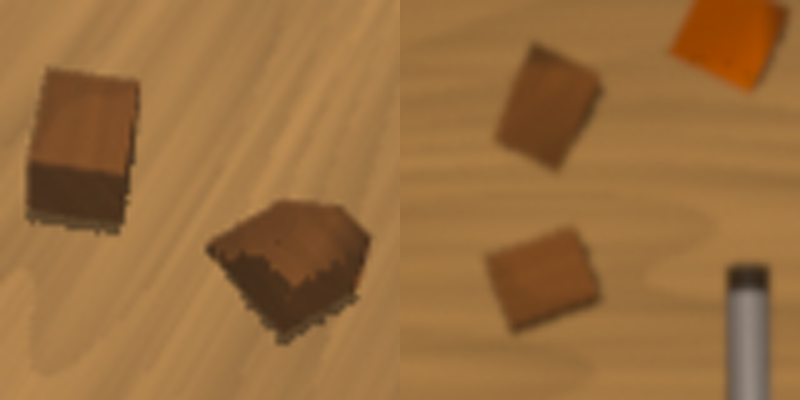

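Run:
```python
from h import *
s=pickle.load(open('pics/scene0.pkl','rb'));t=pickle.load(open('pics/top0.pkl','rb'))
# brown mask
def brown(f,box):
    h=cv2.cvtColor(f['frame'],cv2.COLOR_RGB2HSV);x0,y0,x1,y1=box
    m=(np.hypot(0,0)+h[...,2]<125)&(h[...,1]>110)
    k=np.zeros(m.shape,np.uint8);k[y0:y1,x0:x1]=m[y0:y1,x0:x1]
    c=max(cv2.findContours(k,0,2)[0],key=cv2.contourArea);return c
for n,f,b in(('top',t,(240,128,276,165)),('scene',s,(295,228,340,268))):
    c=brown(f,b);print(n,cv2.contourArea(c),cv2.minAreaRect(c),cv2.approxPolyDP(c,1.5,True).reshape(-1,2).tolist())
for nm,uv in dict(A=(257,133.6),B=(270,142),C=(261.6,159),D=(249,152)).items():
    for z in(0,4,40):
        P=cast(t,uv,z);print(nm,z,P.round(0)[:2],proj(s,P).round(1))
# tube
def grey(f):
    h=cv2.cvtColor(f['frame'],cv2.COLOR_RGB2HSV);return h
for n,f,b in(('top',t,(355,140,392,235)),('scene',s,(120,295,250,384))):
    h=grey(f);x0,y0,x1,y1=b
    sub=h[y0:y1,x0:x1];m=((sub[...,1]<70)|(sub[...,2]<50)).astype(np.uint8)
    c=max(cv2.findContours(m,0,2)[0],key=cv2.contourArea)+[x0,y0]
    r=cv2.minAreaRect(c);print(n,r)
    bp=cv2.boxPoints(r)
    # axis ends
    d=[np.linalg.norm(bp[1]-bp[0]),np.linalg.norm(bp[2]-bp[1])]
    e=[(bp[0]+bp[1])/2,(bp[2]+bp[3])/2] if d[0]<d[1] else [(bp[1]+bp[2])/2,(bp[3]+bp[0])/2]
    for p in e: print('  end',p,cast(f,p,22).round(1))
# cradle plate
h=cv2.cvtColor(t['frame'],cv2.COLOR_RGB2HSV);x0,y0,x1,y1=125,135,205,228
sub=h[y0:y1,x0:x1];m=(sub[...,1]<75).astype(np.uint8)
c=max(cv2.findContours(m,0,2)[0],key=cv2.contourArea)+[x0,y0]
r=cv2.minAreaRect(c);print('plate',r,cv2.approxPolyDP(c,2.5,True).reshape(-1,2).tolist())
for p in cv2.boxPoints(r): print(p,cast(t,p,12).round(1))
```

```text
top 297.0 ((259.60308837890625, 146.26803588867188), (16.753211975097656, 21.11920166015625), 23.96249008178711) [[256, 134], [250, 153], [261, 158], [270, 142]]
scene 559.5 ((319.2054138183594, 246.53245544433594), (26.39420509338379, 27.64406967163086), 53.97262191772461) [[327, 236], [316, 235], [301, 244], [315, 263], [331, 254], [333, 242]]
A 0 [705. -50.] [334.9 253.5]
A 4 [704. -50.] [334.7 252.3]
A 40 [694. -50.] [332.5 241.3]
B 0 [679. -90.] [316.8 261.5]
B 4 [678. -90.] [316.6 260.3]
B 40 [668. -89.] [314.6 249.1]
C 0 [626. -64.] [300.5 243.3]
C 4 [625. -64.] [300.3 242.2]
C 40 [617. -64.] [298.5 231.5]
D 0 [648. -25.] [316.2 235.4]
D 4 [647. -26.] [316.  234.3]
D 40 [638. -27.] [314.1 223.8]
top ((371.0912170410156, 187.9925537109375), (71.92401885986328, 14.014605522155762), 85.33314514160156)
  end [368.16528 152.14978] [ 640.4 -380.8   22. ]
  end [374.01715 223.83533] [ 427.6 -391.2   22. ]
scene ((184.0488739013672, 340.070068359375), (116.51323699951172, 24.830690383911133), 28.523120880126953)
  end [132.86319 312.25174] [ 416.1 -392.    22. ]
  end [235.23456 367.8884 ] [ 647.6 -382.1   22. ]
plate ((163.25607299804688, 180.69512939453125), (55.657493591308594, 72.0013656616211), 6.34019136428833) [[141, 144], [132, 213], [186, 218], [194, 149]]
[131.62192 213.40245] [459.6 325.8  12. ]
[139.57315 141.84148] [678.2 308.5  12. ]
[194.89023 147.98781] [658.2 138.7  12. ]
[186.939   219.54878] [441.  159.1  12. ]
```

```bash
cat > edge.py <<'E'
from h import *
def edgeline(f,p,q,trim=.12,half=5,n=40):
    """robust subpixel line along the gradient max near the segment p-q -> two points"""
    g=cv2.GaussianBlur(f['frame'].astype(np.float32),(0,0),.8)
    p=np.array(p,float);q=np.array(q,float);d=(q-p)/np.linalg.norm(q-p);nn=np.array([-d[1],d[0]])
    o=np.linspace(-half,half,8*half+1);pts=[]
    for a in np.linspace(trim,1-trim,n):
        c=p+a*(q-p);xy=(c+o[:,None]*nn).astype(np.float32)
        v=cv2.remap(g,xy[None,:,0].copy(),xy[None,:,1].copy(),1)[0]
        e=np.abs(np.gradient(v,axis=0)).sum(1); e[e<.5*e.max()]=0
        pts.append(c+nn*(e*o).sum()/e.sum())
    vx,vy,x,y=cv2.fitLine(np.array(pts,np.float32),cv2.DIST_HUBER,0,.01,.01).ravel()
    return np.array([x,y]),np.array([vx,vy])
def inter(a,b):
    s=np.linalg.solve(np.array([a[1],-b[1]]).T,b[0]-a[0]);return a[0]+s[0]*a[1]
def quad(f,c,half=4,z=None):
    L=[edgeline(f,c[i],c[(i+1)%4],half=half) for i in range(4)]
    return [inter(L[i-1],L[i]) for i in range(4)]
def fit(model,world):
    m=np.array(model,float);w=np.array(world)[:,:2];mc,wc=m.mean(0),w.mean(0);a,b=m-mc,w-wc
    y=np.arctan2((a[:,0]*b[:,1]-a[:,1]*b[:,0]).sum(),(a*b).sum());R=np.array([[np.cos(y),-np.sin(y)],[np.sin(y),np.cos(y)]])
    return wc-R@mc,np.degrees(y),(w-(wc+a@R.T)).round(1).tolist()
E
python3 - <<'E'
from edge import *
s=pickle.load(open('pics/scene0.pkl','rb'));t=pickle.load(open('pics/top0.pkl','rb'))
# model corners: (110,-120),(-110,-120),(-110,50),(110,50)
M=[(110,-120),(-110,-120),(-110,50),(110,50)]
q=quad(t,[(132,214),(140,143),(195.5,147.5),(187.5,219)],3);W=[cast(t,p,12) for p in q];print(np.round(q,1).tolist(),fit(M,W))
for z in(12,):
    qs=[proj(s,w) for w in W];print(np.round(qs,1).tolist())
    q2=quad(s,qs,3);print(np.round(q2,1).tolist(),fit(M,[cast(s,p,12) for p in q2]))
# tube : 4 outline corners top
T=cv2.boxPoints(((371.09,187.99),(71.92+2,14+1),85.33));q=quad(t,T,3);print(np.round(q,1).tolist())
W=np.array([cast(t,p,22) for p in q]);print(W.round(1).tolist(),W.mean(0))
r=lambda im,x,y,w,h,k:cv2.resize(im[y:y+h,x:x+w],None,fx=k,fy=k,interpolation=cv2.INTER_NEAREST)
a=cv2.cvtColor(t['frame'],cv2.COLOR_RGB2BGR);b=cv2.cvtColor(s['frame'],cv2.COLOR_RGB2BGR)
cv2.imwrite('pics/z2.png',np.hstack([r(a,345,140,50,96,5),r(b,125,300,120,80,4)[:480] if 0 else cv2.copyMakeBorder(r(b,125,300,120,80,4),0,160,0,0,0)]))
E
```

```text
[[130.6999969482422, 214.3000030517578], [139.5, 142.39999389648438], [196.10000610351562, 147.1999969482422], [188.39999389648438, 219.3000030517578]] (array([555.9051386 , 196.94310974]), np.float64(174.87633562036868), [[-0.1, 2.2], [0.4, 2.1], [-0.2, -2.1], [-0.0, -2.1]])
[[307.5, 121.8], [376.7, 151.2], [347.8, 189.7], [275.1, 155.1]]
[[307.6000061035156, 122.9000015258789], [378.20001220703125, 153.0], [349.20001220703125, 191.89999389648438], [273.8999938964844, 157.6999969482422]] (array([560.22297979, 190.65972253]), np.float64(175.32356137461983), [[-0.7, 4.7], [2.7, 2.8], [0.7, -1.9], [-2.8, -5.5]])
[[360.3999938964844, 151.5], [374.70001220703125, 150.0], [381.3999938964844, 225.0], [366.5, 225.6999969482422]]
[[642.5, -358.0, 22.0], [646.8, -400.3, 22.0], [424.1, -412.5, 22.0], [422.2, -369.2, 22.0]] [ 533.92601315 -385.00235398   22.        ]
```

View pics/z2.png

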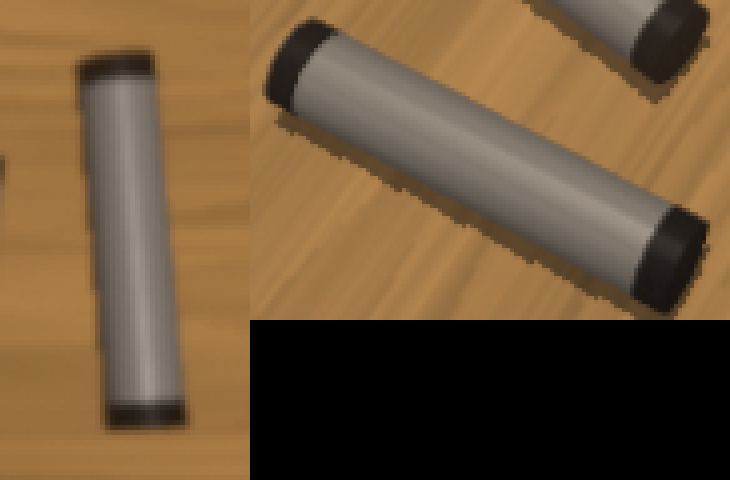

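Run:
```python
from h import *
s=pickle.load(open('pics/scene0.pkl','rb'));t=pickle.load(open('pics/top0.pkl','rb'))
r=lambda im,x,y,w,h,k:cv2.resize(im[y:y+h,x:x+w],None,fx=k,fy=k,interpolation=cv2.INTER_NEAREST)
a=cv2.cvtColor(t['frame'],cv2.COLOR_RGB2BGR);b=cv2.cvtColor(s['frame'],cv2.COLOR_RGB2BGR)
cv2.imwrite('pics/z3.png',np.vstack([np.hstack([r(a,155,140,45,28,8),r(a,155,197,45,28,8)]),np.hstack([r(b,275,130,45,40,8),r(b,328,152,45,40,8)])]))
c,y=np.array([556.5,198.5]),np.radians(174.9);R=np.array([[np.cos(y),-np.sin(y)],[np.sin(y),np.cos(y)]])
for sx in(-1,1):
  for X in(70,90):
    for (Y,z) in((-36,35),(0,22),(36,54),(46,54)):
      p=[*(c+R@[sx*X,Y]),z];u=proj(t,p);v=proj(s,p)
      print(sx*X,Y,z,'top',((u-[155,140 if sx<0 else 197])*8+[0 if sx<0 else 360,0]).round(),'scene',((v-([275,130] if sx>0 else [328,152]))*8+[0 if sx>0 else 360,224]).round())
```

```text
-70 -36 35 top [ 66. 126.] scene [546. 262.]
-70 0 22 top [171. 142.] scene [490. 353.]
-70 36 54 top [247. 131.] scene [453. 348.]
-70 46 54 top [274. 133.] scene [438. 367.]
-90 -36 35 top [72. 74.] scene [601. 287.]
-90 0 22 top [176.  90.] scene [545. 379.]
-90 36 54 top [253.  77.] scene [511. 374.]
-90 46 54 top [280.  80.] scene [496. 393.]
70 -36 35 top [383.  45.] scene [244. 276.]
70 0 22 top [489.  56.] scene [187. 362.]
70 36 54 top [566.  58.] scene [137. 350.]
70 46 54 top [593.  60.] scene [121. 367.]
90 -36 35 top [377.  99.] scene [194. 255.]
90 0 22 top [484. 110.] scene [137. 339.]
90 36 54 top [560. 113.] scene [ 86. 327.]
90 46 54 top [587. 115.] scene [ 70. 344.]
```

View pics/z3.png

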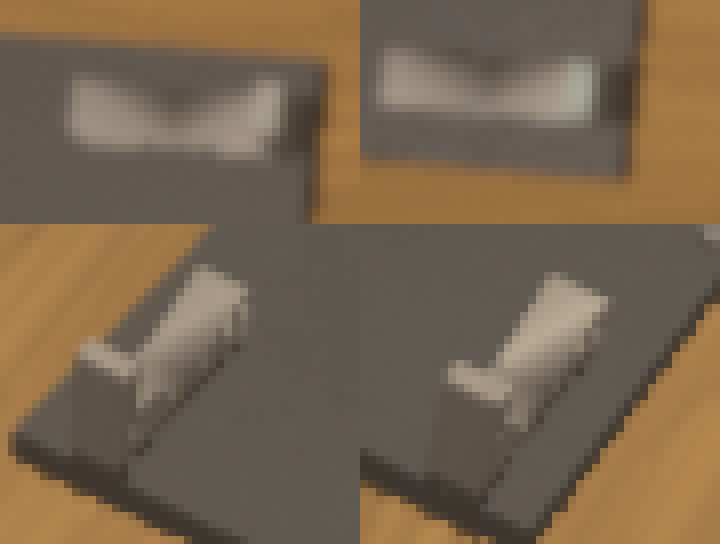

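Request:
{"fn": "arm_command", "kwargs": {"series": [0.069, 0.03, -0.022, 0, 0, -0.019, 0.069, 0.03, -0.022, 0, 0, -0.019, 0.069, 0.03, -0.022, 0, 0, -0.019, 0.069, 0.03, -0.022, 0, 0, -0.019, 0.069, 0.03, -0.022, 0, 0, -0.019, 0.069, 0.03, -0.022, 0, 0, -0.019, 0.069, 0.03, -0.022, 0, 0, -0.019, 0.069, 0.03, -0.022, 0, 0, -0.019, 0.069, 0.03, -0.022, 0, 0, -0.019, 0.069, 0.03, -0.022, 0, 0, -0.019, 0.069, 0.03, -0.022, 0, 0, -0.019, 0.069, 0.03, -0.022, 0, 0, -0.019, 0.069, 0.03, -0.022, 0, 0, -0.019, 0.069, 0.03, -0.022, 0, 0, -0.019, 0, 0, 0, 0, 0, 0, 0, 0, 0, 0, 0, 0], "hand": 1, "newtons": 25}}

```text
time_s: 1.43
ee_pos: [535.3, -386.3, 100.3]
ee_rot: [-179.9, 0.1, 3.1]
force: [0.3, 0.5, 0.5]
gripper_width: 91.4
```

Run:
```python
from h import *
t=snap('top','top1');s=snap('scene','scene1')
r=lambda f,x,y,w,h,k:cv2.cvtColor(cv2.resize(f['frame'][y:y+h,x:x+w],None,fx=k,fy=k,interpolation=2),4)
cv2.imwrite('pics/z4.png',np.hstack([r(t,310,130,100,120,4),r(s,110,250,100,120,4)]))
p=env.state()['ee_pos'];print(p,proj(t,p),proj(s,p), proj(t,[534,-385.5,22]),proj(s,[534,-385.5,22]))
```

```text
[ 533.96167043 -387.68695618  101.54300733] [380.97552888 183.90482872] [176.62462338 321.47290996] [370.9045978  187.64074822] [183.20427234 338.70699178]
```

View pics/z4.png

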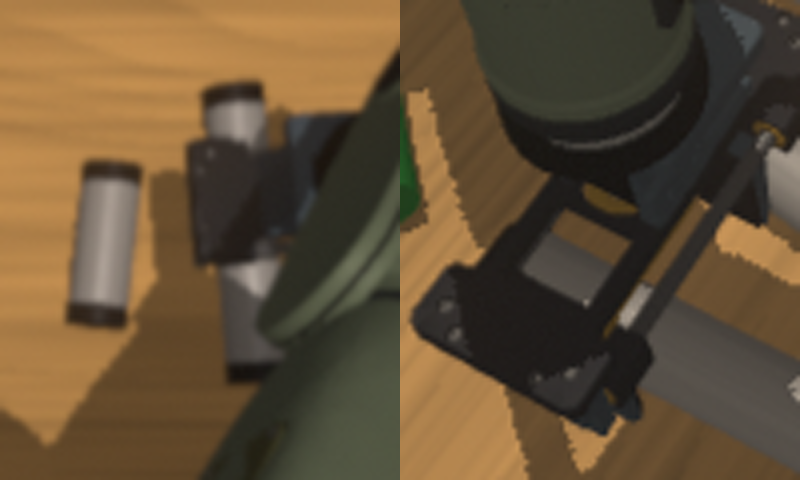

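The pictures show the open jaws straddling the long tube, with the shorter tube clear at top (337,190). I'll descend now.

Request:
{"fn": "arm_command", "kwargs": {"series": [-0.002, 0.005, -0.05, 0, 0, 0, 0, 0, -0.05, 0, 0, 0, 0, 0, -0.05, 0, 0, 0, 0, 0, -0.04, 0, 0, 0, 0, 0, -0.027, 0, 0, 0, 0, 0, 0, 0, 0, 0, 0, 0, 0, 0, 0, 0]}}

```text
time_s: 2.12
ee_pos: [533.3, -386.2, 15.2]
ee_rot: [180.0, 0.0, 2.9]
force: [-0.5, 0.5, -0.4]
gripper_width: 91.0
```

Request:
{"fn": "arm_command", "kwargs": {"series": [0, 0, 0, 0, 0, 0, 0, 0, 0, 0, 0, 0, 0, 0, 0, 0, 0, 0, 0, 0, 0, 0, 0, 0, 0, 0, 0, 0, 0, 0, 0, 0, 0, 0, 0, 0, 0, 0, 0, 0, 0, 0, 0, 0, 0, 0, 0, 0, 0, 0, 0, 0, 0, 0, 0, 0, 0, 0, 0, 0], "hand": 0, "newtons": 30}}

```text
time_s: 2.95
ee_pos: [534.1, -385.9, 15.2]
ee_rot: [180.0, -0.0, 3.0]
force: [-0.3, -1.2, 1.5]
gripper_width: 43.3
```

Request:
{"fn": "arm_command", "kwargs": {"series": [0, 0, 0.025, 0, 0, 0, 0, 0, 0.05, 0, 0, 0, 0, 0, 0.05, 0, 0, 0, 0, 0, 0.05, 0, 0, 0, 0, 0, 0.05, 0, 0, 0, 0, 0, 0.05, 0, 0, 0, 0, 0, 0.025, 0, 0, 0, 0, 0, 0, 0, 0, 0, 0, 0, 0, 0, 0, 0]}}

```text
time_s: 3.7
ee_pos: [533.5, -385.2, 134.5]
ee_rot: [-180.0, 0.0, 3.0]
force: [-0.3, 1.0, -5.5]
gripper_width: 43.5
```

Run:
```python
from h import *
t=snap('top','top2');s=snap('scene','scene2')
r=lambda f,x,y,w,h,k:cv2.cvtColor(cv2.resize(f['frame'][y:y+h,x:x+w],None,fx=k,fy=k,interpolation=2),4)
cv2.imwrite('pics/z5.png',np.hstack([r(t,330,120,100,130,4),r(s,80,220,100,130,4)]))
print(env.state())
```

```text
{'time_s': 3.8, 'qpos': array([-3.68358777e+01,  2.94083075e+01,  8.54429233e+01, -2.11554646e-03,
        6.53684621e+01,  5.01934590e+01]), 'qvel': array([ 0.02749326,  0.41606662,  0.11570708, -0.10795196, -0.05321194,
        0.00434234]), 'effort': array([ 8.79782805e-03, -5.42130589e+01, -2.42528611e+01,  7.25363474e-02,
       -5.55846677e-02,  4.34833137e-04]), 'ee_pos': array([ 532.83621645, -384.7780542 ,  133.06613873]), 'ee_rot': array([-1.79860827e+02,  1.69999151e-01,  2.97175523e+00]), 'force': array([ 0.09845241, -0.47379488, -4.76327207]), 'torque': array([ 0.03383216, -0.03527053,  0.01041356]), 'gripper_width': 43.583999026788995}
```

View pics/z5.png

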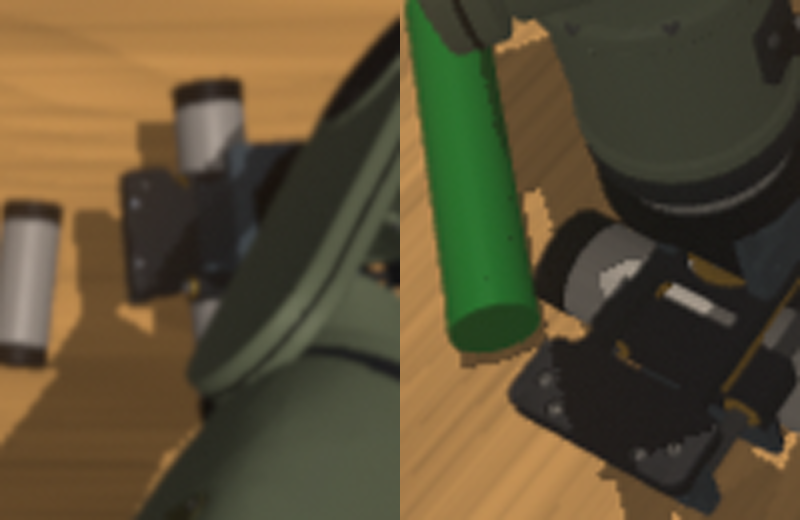

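Request:
{"fn": "arm_command", "kwargs": {"series": [0.003, 0.04, 0, 0, 0, -0.009, 0.003, 0.04, 0, 0, 0, -0.009, 0.003, 0.08, 0, 0, 0, -0.009, 0.003, 0.08, 0, 0, 0, -0.009, 0.003, 0.08, 0, 0, 0, -0.009, 0.003, 0.08, 0, 0, 0, -0.009, 0.003, 0.08, 0, 0, 0, -0.009, 0.003, 0.08, 0, 0, 0, -0.009, 0.003, 0.08, 0, 0, 0, -0.009, 0.003, 0.08, 0, 0, 0, -0.009, 0.003, 0.08, 0, 0, 0, -0.009, 0.003, 0.08, 0, 0, 0, -0.009, 0.003, 0.08, 0, 0, 0, -0.009, 0.003, 0.08, 0, 0, 0, -0.009, 0.003, 0.08, 0, 0, 0, -0.009, 0.003, 0.08, 0, 0, 0, -0.009, 0.003, 0.08, 0, 0, 0, -0.009, 0.003, 0.08, 0, 0, 0, -0.009, 0.003, 0.06, 0, 0, 0, -0.009, 0.003, 0.04, 0, 0, 0, -0.009]}}

```text
time_s: 5.47
ee_pos: [556.8, 201.0, 133.3]
ee_rot: [180.0, 0.2, -5.0]
force: [0.7, -0.1, -4.9]
gripper_width: 43.8
```

Request:
{"fn": "arm_command", "kwargs": {"series": [0, 0, -0.05, 0, 0, 0, 0, 0, -0.05, 0, 0, 0, 0, 0, -0.025, 0, 0, 0, 0, 0, 0, 0, 0, 0, 0, 0, 0, 0, 0, 0, 0, 0, 0, 0, 0, 0]}}

```text
time_s: 5.97
ee_pos: [558.5, 198.4, 85.6]
ee_rot: [-180.0, -0.1, -5.2]
force: [-0.3, 0.1, -4.3]
gripper_width: 43.6
```

Run:
```python
from h import *
t=snap('top','top3');s=snap('scene','scene3')
r=lambda f,x,y,w,h,k:cv2.cvtColor(cv2.resize(f['frame'][y:y+h,x:x+w],None,fx=k,fy=k,interpolation=2),4)
cv2.imwrite('pics/z6.png',np.hstack([r(t,120,120,100,130,4),r(s,250,80,140,130,4)[:520]]) if 0 else np.hstack([r(t,110,125,95,110,4),r(s,255,85,95+10,110,4)]))
print({k:np.round(v,2) for k,v in env.state().items() if k in('ee_pos','ee_rot','force','torque','qpos')})
```

```text
{'qpos': array([ 1.844e+01,  2.653e+01,  9.833e+01, -1.000e-02,  5.501e+01,
        1.136e+02]), 'ee_pos': array([558.77, 198.41,  86.13]), 'ee_rot': array([-1.7995e+02, -1.2000e-01, -5.1600e+00]), 'force': array([ 0.86, -0.29, -4.34]), 'torque': array([ 0.04,  0.04, -0.02])}
```

View pics/z6.png

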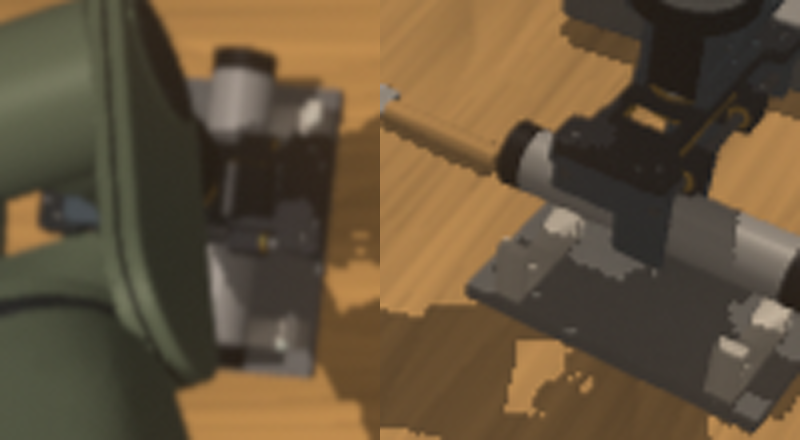

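Run:
```python
from h import *
t=pickle.load(open('pics/top3.pkl','rb'));s=pickle.load(open('pics/scene3.pkl','rb'))
c=np.array([557.9,198.4,93]);y=np.radians(-5.1);d=np.array([np.cos(y),np.sin(y),0]);n=np.array([-d[1],d[0],0])
for e in(110,-110):
  a=np.linspace(0,2*np.pi,24,endpoint=False)
  for nm,f,o,w in(('top',t,(110,125),0),('scene',s,(255,85),380)):
    P=np.array([proj(f,c+e*d+22*(np.cos(k)*n+np.array([0,0,np.sin(k)]))) for k in a]);P=(P-o)*4+[w,0]
    print(e,nm,'min',P.min(0).round(),'max',P.max(0).round())
r=lambda f,x,y,w,h,k:cv2.cvtColor(cv2.resize(f['frame'][y:y+h,x:x+w],None,fx=k,fy=k,interpolation=0),4)
cv2.imwrite('pics/z7.png',np.vstack([np.hstack([r(t,155,130,35,25,8),r(t,155,205,35,25,8)]),np.hstack([r(s,372,105,35,40,8),r(s,435,140,35,40,8)])]))
cv2.imwrite('pics/z8.png',np.hstack([r(s,270,105,100,80,8)]))
```

```text
110 top min [215.  42.] max [279.  60.]
110 scene min [799. 245.] max [833. 311.]
-110 top min [179. 360.] max [245. 366.]
-110 scene min [494. 115.] max [529. 178.]
```

View pics/z7.png

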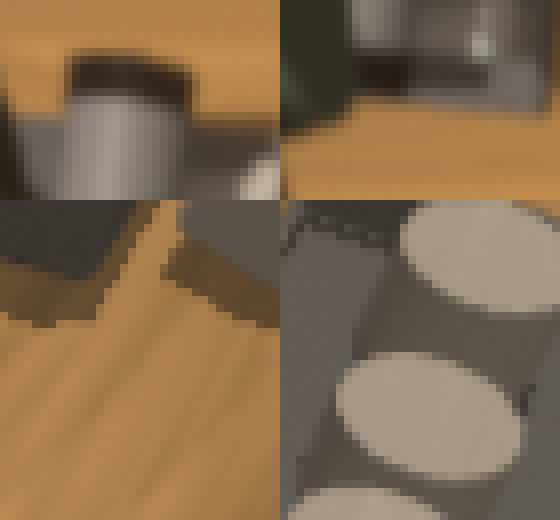

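View pics/z8.png

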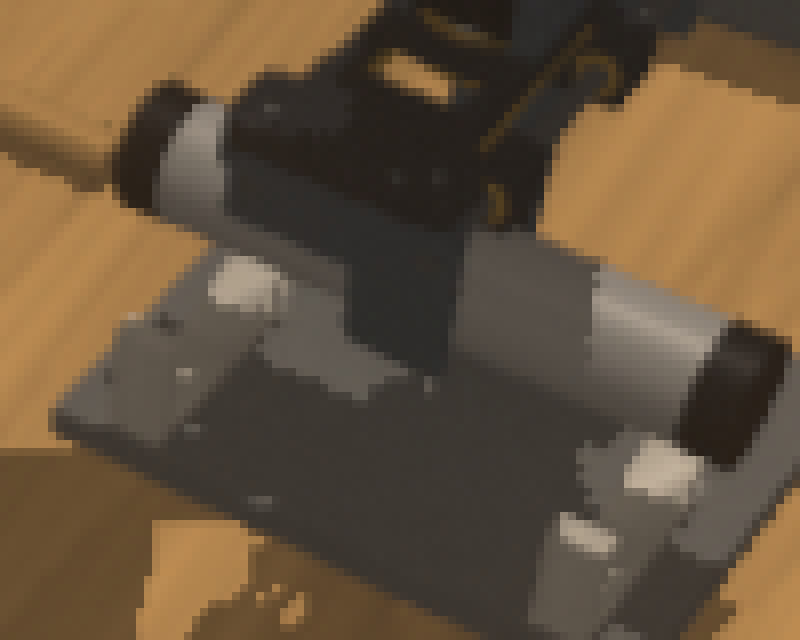

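Both views agree that the tube is centred over the rests: in each, the tube end offsets match the cradle's offsets to about 1 mm. I'll lower it slowly.

Request:
{"fn": "arm_command", "kwargs": {"series": [0, -0.002, -0.03, 0, 0, 0, 0, 0, -0.03, 0, 0, 0, 0, 0, -0.025, 0, 0, 0, 0, 0, -0.015, 0, 0, 0, 0, 0, -0.01, 0, 0, 0, 0, 0, 0, 0, 0, 0, 0, 0, 0, 0, 0, 0]}}

```text
time_s: 6.65
ee_pos: [558.1, 197.7, 41.2]
ee_rot: [-180.0, -0.0, -5.1]
force: [-0.0, 0.5, -5.6]
gripper_width: 43.5
```

Request:
{"fn": "arm_command", "kwargs": {"series": [0, 0, -0.003, 0, 0, 0, 0, 0, -0.003, 0, 0, 0, 0, 0, 0, 0, 0, 0, 0, 0, 0, 0, 0, 0]}}

```text
time_s: 6.98
ee_pos: [558.0, 197.7, 38.8]
ee_rot: [-180.0, -0.0, -5.1]
force: [0.3, 0.7, -4.1]
gripper_width: 43.5
```

Request:
{"fn": "arm_command", "kwargs": {"series": [0, 0, -0.002, 0, 0, 0, 0, 0, -0.001, 0, 0, 0, 0, 0, 0, 0, 0, 0, 0, 0, 0, 0, 0, 0]}}

```text
time_s: 7.32
ee_pos: [558.1, 197.7, 38.7]
ee_rot: [-180.0, -0.0, -5.1]
force: [-2.9, -1.0, 6.0]
gripper_width: 43.4
```

Request:
{"fn": "arm_command", "kwargs": {"series": [0, 0, 0.001, 0, 0, 0, 0, 0, 0, 0, 0, 0, 0, 0, 0, 0, 0, 0]}}

```text
time_s: 7.57
ee_pos: [558.1, 197.7, 38.7]
ee_rot: [-180.0, -0.0, -5.1]
force: [-2.7, -1.0, 6.2]
gripper_width: 43.2
```

Request:
{"fn": "arm_command", "kwargs": {"series": [0, 0, 0, 0, 0, 0, 0, 0, 0, 0, 0, 0, 0, 0, 0, 0, 0, 0, 0, 0, 0, 0, 0, 0, 0, 0, 0, 0, 0, 0, 0, 0, 0, 0, 0, 0, 0, 0, 0, 0, 0, 0, 0, 0, 0, 0, 0, 0], "hand": 0.85}}

```text
time_s: 8.23
ee_pos: [557.9, 197.6, 37.7]
ee_rot: [180.0, 0.0, -5.1]
force: [0.2, -0.3, 0.7]
gripper_width: 77.4
```

Request:
{"fn": "arm_command", "kwargs": {"series": [0, 0, 0.02, 0, 0, 0, 0, 0, 0.04, 0, 0, 0, 0, 0, 0.06, 0, 0, 0, 0, 0, 0.07, 0, 0, 0, 0, 0, 0.06, 0, 0, 0, 0, 0, 0.04, 0, 0, 0, 0, 0, 0, 0, 0, 0]}}

```text
time_s: 8.82
ee_pos: [560.2, 198.4, 158.6]
ee_rot: [-179.8, -0.5, -5.1]
force: [0.4, 0.7, 0.3]
gripper_width: 77.6
```

Request:
{"fn": "arm_command", "kwargs": {"series": [0.0225, -0.054, -0.0135, 0, 0, -0.047, 0.0225, -0.054, -0.0135, 0, 0, -0.047, 0.0225, -0.054, -0.0135, 0, 0, -0.047, 0.0225, -0.054, -0.0135, 0, 0, -0.047, 0.0225, -0.054, -0.0135, 0, 0, -0.047, 0.0225, -0.054, -0.0135, 0, 0, -0.047, 0.0225, -0.054, -0.0135, 0, 0, -0.047, 0.0225, -0.054, -0.0135, 0, 0, -0.047, 0.0225, -0.054, -0.0135, 0, 0, -0.047, 0.0225, -0.054, -0.0135, 0, 0, -0.047, 0.0225, -0.054, -0.0135, 0, 0, -0.047, 0.0225, -0.054, -0.0135, 0, 0, -0.047, 0, 0, 0, 0, 0, 0, 0, 0, 0, 0, 0, 0], "hand": 1}}

```text
time_s: 9.98
ee_pos: [665.2, -62.5, 87.5]
ee_rot: [179.9, 0.1, -30.6]
force: [-0.8, 0.1, -0.4]
gripper_width: 91.2
```

Run:
```python
from h import *
t=snap('top','top4');s=snap('scene','scene4')
r=lambda f,x,y,w,h,k:cv2.cvtColor(cv2.resize(f['frame'][y:y+h,x:x+w],None,fx=k,fy=k,interpolation=2),4)
cv2.imwrite('pics/z9.png',np.vstack([np.hstack([r(t,120,130,100,95,4),r(s,265,105,100,95,4)]),np.hstack([r(t,220,115,100,55,4),r(s,270,200,100,55,4)])]))
p=env.state()['ee_pos'];print(p)
```

```text
[665.22289651 -60.99235705  88.44645687]
```

View pics/z9.png

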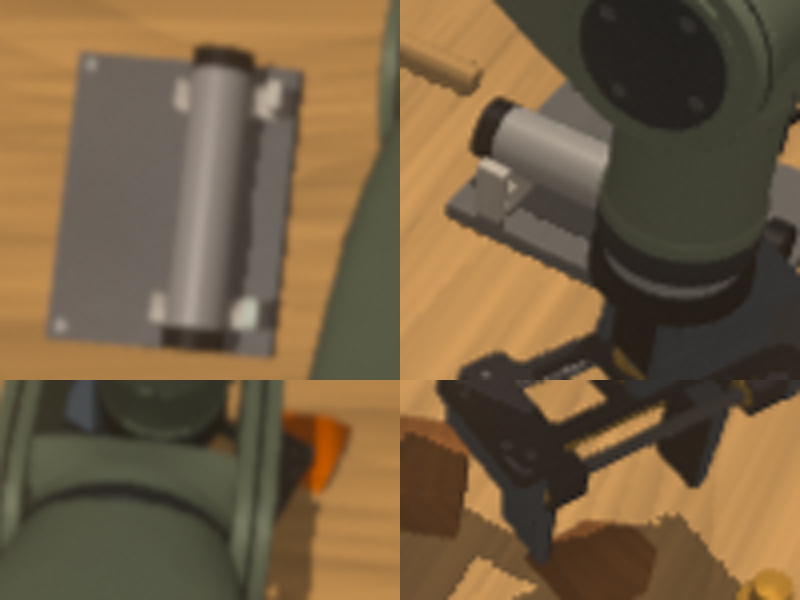

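The tube sits in both V-rests, with its ends overhanging evenly. The jaws straddle the brown wedge, and the orange one is clear at top (296,132). I'll descend now.

Request:
{"fn": "arm_command", "kwargs": {"series": [0, 0, -0.05, 0, 0, 0, 0, 0, -0.05, 0, 0, 0, 0, 0, -0.045, 0, 0, 0, 0, 0, -0.03, 0, 0, 0, 0, 0, -0.0125, 0, 0, 0, 0, 0, 0, 0, 0, 0, 0, 0, 0, 0, 0, 0]}}

```text
time_s: 10.67
ee_pos: [666.3, -61.2, 14.6]
ee_rot: [-180.0, -0.0, -30.5]
force: [0.0, -0.2, 0.1]
gripper_width: 92.0
```

Request:
{"fn": "arm_command", "kwargs": {"series": [0, 0, 0, 0, 0, 0, 0, 0, 0, 0, 0, 0, 0, 0, 0, 0, 0, 0, 0, 0, 0, 0, 0, 0, 0, 0, 0, 0, 0, 0, 0, 0, 0, 0, 0, 0, 0, 0, 0, 0, 0, 0, 0, 0, 0, 0, 0, 0, 0, 0, 0, 0, 0, 0, 0, 0, 0, 0, 0, 0], "hand": 0, "newtons": 15}}

```text
time_s: 11.5
ee_pos: [666.1, -61.6, 14.1]
ee_rot: [-180.0, -0.0, -30.5]
force: [1.1, 0.2, 0.8]
gripper_width: 45.5
```

Request:
{"fn": "arm_command", "kwargs": {"series": [0, 0, 0.025, 0, 0, 0, 0, 0, 0.05, 0, 0, 0, 0, 0, 0.05, 0, 0, 0, 0, 0, 0.05, 0, 0, 0, 0, 0, 0.05, 0, 0, 0, 0, 0, 0.05, 0, 0, 0, 0, 0, 0.025, 0, 0, 0, 0, 0, 0, 0, 0, 0]}}

```text
time_s: 12.17
ee_pos: [667.3, -61.8, 137.2]
ee_rot: [-179.9, -0.3, -30.5]
force: [0.4, 0.8, -0.9]
gripper_width: 45.8
```

Request:
{"fn": "arm_command", "kwargs": {"series": [-0.0127, 0.0418, 0, 0, 0, 0.128, -0.0127, 0.0418, 0, 0, 0, 0.128, -0.0127, 0.0418, 0, 0, 0, 0.128, -0.0127, 0.0418, 0, 0, 0, 0.128, -0.0127, 0.0418, 0, 0, 0, 0.128, -0.0127, 0.0418, 0, 0, 0, 0.128, -0.0127, 0.0418, 0, 0, 0, 0.128, -0.0127, 0.0418, 0, 0, 0, 0.128, -0.0127, 0.0418, 0, 0, 0, 0.128, -0.0127, 0.0418, 0, 0, 0, 0.128, -0.0127, 0.0418, 0, 0, 0, 0.128, -0.0127, 0.0418, 0, 0, 0, 0.128, -0.0127, 0.0418, 0, 0, 0, 0.128, -0.0127, 0.0418, 0, 0, 0, 0.128, -0.0127, 0.0418, 0, 0, 0, 0.128, -0.0127, 0.0418, 0, 0, 0, 0.128, -0.0127, 0.0418, 0, 0, 0, 0.128, -0.0127, 0.0418, 0, 0, 0, 0.128, -0.0127, 0.0418, 0, 0, 0, 0.128, -0.0127, 0.0418, 0, 0, 0, 0.128]}}

```text
time_s: 13.83
ee_pos: [563.1, 273.2, 132.4]
ee_rot: [-179.9, 0.1, 85.0]
force: [0.2, 0.1, -2.0]
gripper_width: 45.5
```

Request:
{"fn": "arm_command", "kwargs": {"series": [0, 0, 0, 0, 0, 0, 0, 0, 0, 0, 0, 0]}}

```text
time_s: 14.0
ee_pos: [563.3, 273.0, 132.7]
ee_rot: [-179.9, 0.1, 84.7]
force: [0.3, -0.4, -0.5]
gripper_width: 45.5
```

Run:
```python
from h import *
t=snap('top','top5');s=snap('scene','scene5')
r=lambda f,x,y,w,h,k:cv2.cvtColor(cv2.resize(f['frame'][y:y+h,x:x+w],None,fx=k,fy=k,interpolation=2),4)
cv2.imwrite('pics/z10.png',np.hstack([r(t,110,125,95,110,4),r(s,265,65,100,110,4)]))
p=env.state()['ee_pos'];print(p,env.state()['ee_rot'])
```

```text
[564.00107357 272.02465313 133.13921541] [-1.79935371e+02  7.67980557e-02  8.46137088e+01]
```

View pics/z10.png

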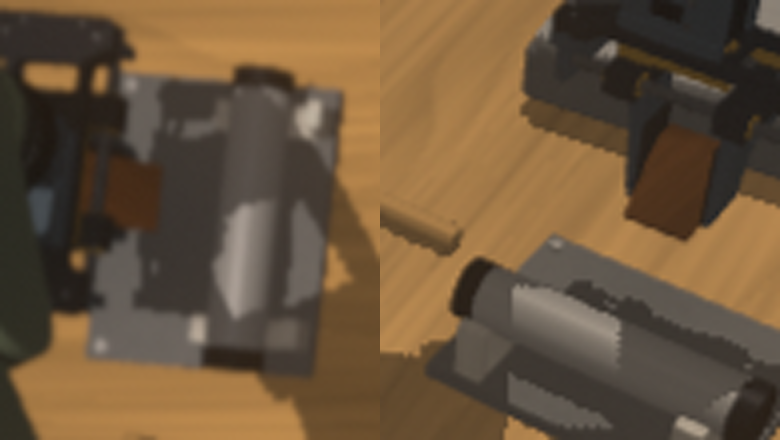

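Run:
```python
from edge import *
t=pickle.load(open('pics/top5.pkl','rb'));s=pickle.load(open('pics/scene5.pkl','rb'))
r=lambda f,x,y,w,h,k:cv2.cvtColor(cv2.resize(f['frame'][y:y+h,x:x+w],None,fx=k,fy=k,interpolation=0),4)
cv2.imwrite('pics/z11.png',np.hstack([r(t,130,155,32,36,11),r(s,315,90,40,40,11)[:396]]))
def cr(P):
    y=np.radians(174.9);d=np.array(P)[:2]-[557.5,197.8];return np.array([np.cos(y)*d[0]+np.sin(y)*d[1],-np.sin(y)*d[0]+np.cos(y)*d[1]]).round(1)
for p in((150,166.5),(149.2,182)): print('top',cr(cast(t,p,122)))
for p in((326.75,118.75),(341.75,125)): print('scene',cr(cast(s,p,120)))
print(cr([564.3,272.8]))
```

```text
top [-19.4 -42.7]
top [ 22.9 -39.9]
scene [ 17.9 -38.8]
scene [-25.1 -38.6]
[ -0.1 -75.3]
```

View pics/z11.png

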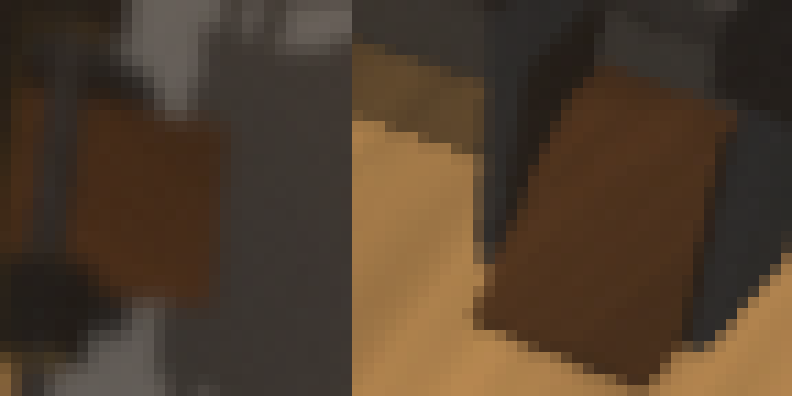

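The slope faces the tube squarely, and the toe is at cradle y of about -39 to -41, as planned. I'll lower it.

Request:
{"fn": "arm_command", "kwargs": {"series": [0, 0, -0.03, 0, 0, 0, 0, 0, -0.05, 0, 0, 0, 0, 0, -0.05, 0, 0, 0, 0, 0, -0.05, 0, 0, 0, 0, 0, -0.045, 0, 0, 0, 0, 0, -0.025, 0, 0, 0, 0, 0, -0.015, 0, 0, 0, 0, 0, 0, 0, 0, 0, 0, 0, 0, 0, 0, 0]}}

```text
time_s: 14.85
ee_pos: [564.9, 272.7, 28.5]
ee_rot: [179.9, -0.0, 84.6]
force: [-0.1, 0.6, -0.9]
gripper_width: 45.3
```

Request:
{"fn": "arm_command", "kwargs": {"series": [0, 0, -0.002, 0, 0, 0, 0, 0, -0.002, 0, 0, 0, 0, 0, 0, 0, 0, 0, 0, 0, 0, 0, 0, 0]}}

```text
time_s: 15.18
ee_pos: [564.4, 272.9, 26.8]
ee_rot: [180.0, -0.0, 84.7]
force: [0.0, -0.6, -0.7]
gripper_width: 45.1
```

Request:
{"fn": "arm_command", "kwargs": {"series": [0, 0, -0.002, 0, 0, 0, 0, 0, -0.001, 0, 0, 0, 0, 0, 0, 0, 0, 0, 0, 0, 0, 0, 0, 0]}}

```text
time_s: 15.52
ee_pos: [564.5, 273.0, 25.9]
ee_rot: [180.0, -0.0, 84.7]
force: [-0.8, -0.8, 5.0]
gripper_width: 45.6
```

Request:
{"fn": "arm_command", "kwargs": {"series": [-0.0009, -0.01, 0, 0, 0, 0, -0.0009, -0.01, 0, 0, 0, 0, -0.0009, -0.01, 0, 0, 0, 0, -0.0009, -0.01, 0, 0, 0, 0, -0.0009, -0.01, 0, 0, 0, 0, -0.0009, -0.01, 0, 0, 0, 0, -0.0009, -0.01, 0, 0, 0, 0, 0, 0, 0, 0, 0, 0, 0, 0, 0, 0, 0, 0]}}

```text
time_s: 16.27
ee_pos: [562.4, 244.4, 25.8]
ee_rot: [179.9, -0.0, 84.7]
force: [-0.2, 1.7, 6.3]
gripper_width: 44.8
```

Run:
```python
from h import *
t=snap('top','top6');s=snap('scene','scene6')
r=lambda f,x,y,w,h,k:cv2.cvtColor(cv2.resize(f['frame'][y:y+h,x:x+w],None,fx=k,fy=k,interpolation=2),4)
cv2.imwrite('pics/z12.png',np.hstack([r(t,110,125,95,110,4),r(s,265,85,100,110,4)]))
print(env.state()['ee_pos'])
```

```text
[562.44909043 244.41799453  25.83426236]
```

View pics/z12.png

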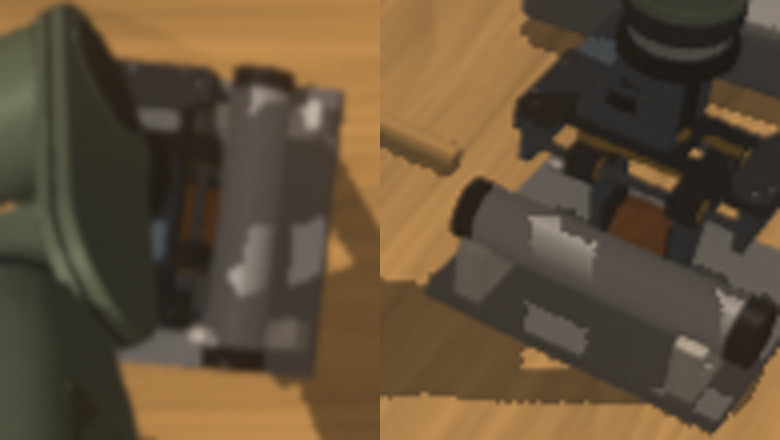

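The wedge is square to the tube and just short of it. I'll creep in next.

Request:
{"fn": "arm_command", "kwargs": {"series": [-0.0004, -0.005, 0, 0, 0, 0, -0.0004, -0.005, 0, 0, 0, 0, 0, 0, 0, 0, 0, 0, 0, 0, 0, 0, 0, 0]}}

```text
time_s: 16.7
ee_pos: [562.1, 240.9, 25.8]
ee_rot: [179.9, -0.1, 84.7]
force: [0.5, 2.1, 5.3]
gripper_width: 45.1
```

Request:
{"fn": "arm_command", "kwargs": {"series": [-0.0002, -0.0025, 0, 0, 0, 0, 0, 0, 0, 0, 0, 0, 0, 0, 0, 0, 0, 0]}}

```text
time_s: 16.95
ee_pos: [562.1, 240.1, 25.8]
ee_rot: [179.9, -0.1, 84.7]
force: [-0.0, 3.2, 5.6]
gripper_width: 45.3
```

Request:
{"fn": "arm_command", "kwargs": {"series": [-0.0002, -0.0025, 0, 0, 0, 0, 0, 0, 0, 0, 0, 0, 0, 0, 0, 0, 0, 0]}}

```text
time_s: 17.2
ee_pos: [562.0, 239.1, 25.8]
ee_rot: [179.9, -0.1, 84.7]
force: [0.3, 3.5, 5.9]
gripper_width: 45.1
```

Request:
{"fn": "arm_command", "kwargs": {"series": [0, 0, 0.001, 0, 0, 0, 0, 0, 0, 0, 0, 0]}}

```text
time_s: 17.37
ee_pos: [561.8, 238.7, 25.9]
ee_rot: [179.9, -0.0, 84.7]
force: [0.3, 2.1, 5.5]
gripper_width: 45.2
```

Request:
{"fn": "arm_command", "kwargs": {"series": [0, 0, 0, 0, 0, 0, 0, 0, 0, 0, 0, 0, 0, 0, 0, 0, 0, 0, 0, 0, 0, 0, 0, 0, 0, 0, 0, 0, 0, 0, 0, 0, 0, 0, 0, 0, 0, 0, 0, 0, 0, 0], "hand": 0.75}}

```text
time_s: 17.95
ee_pos: [561.2, 238.7, 25.4]
ee_rot: [-180.0, 0.0, 84.7]
force: [0.5, 0.4, -0.5]
gripper_width: 68.5
```

Request:
{"fn": "arm_command", "kwargs": {"series": [0, 0, 0.015, 0, 0, 0, 0, 0, 0.03, 0, 0, 0, 0, 0, 0.05, 0, 0, 0, 0, 0, 0.06, 0, 0, 0, 0, 0, 0.07, 0, 0, 0, 0, 0, 0.07, 0, 0, 0, 0, 0, 0.05, 0, 0, 0, 0, 0, 0.03, 0, 0, 0, 0, 0, 0, 0, 0, 0]}}

```text
time_s: 18.7
ee_pos: [562.9, 239.5, 179.6]
ee_rot: [179.6, -0.2, 84.7]
force: [-0.1, -0.2, 0.1]
gripper_width: 69.0
```

Request:
{"fn": "arm_command", "kwargs": {"series": [-0.02, -0.05, 0, 0, 0, 0, -0.02, -0.08, 0, 0, 0, 0, -0.02, -0.08, 0, 0, 0, 0, -0.02, -0.08, 0, 0, 0, 0, -0.02, -0.08, 0, 0, 0, 0, -0.02, -0.08, 0, 0, 0, 0, -0.02, -0.08, 0, 0, 0, 0, -0.02, -0.08, 0, 0, 0, 0, -0.02, -0.08, 0, 0, 0, 0, -0.02, -0.08, 0, 0, 0, 0, -0.02, -0.08, 0, 0, 0, 0, -0.02, -0.05, 0, 0, 0, 0, 0, 0, 0, 0, 0, 0]}}

```text
time_s: 19.78
ee_pos: [463.3, -124.1, 174.7]
ee_rot: [-179.9, 0.1, 84.5]
force: [0.1, 0.1, -0.5]
gripper_width: 68.3
```

Run:
```python
from h import *
t=snap('top','top7');s=snap('scene','scene7')
r=lambda f,x,y,w,h,k:cv2.cvtColor(cv2.resize(f['frame'][y:y+h,x:x+w],None,fx=k,fy=k,interpolation=0),4)
cv2.imwrite('pics/z13.png',np.hstack([r(t,125,135,78,95,5),r(s,270,105,80,95,5)]))
print(env.state()['ee_pos'])
```

```text
[ 464.65784737 -121.41166996  174.98597033]
```

View pics/z13.png

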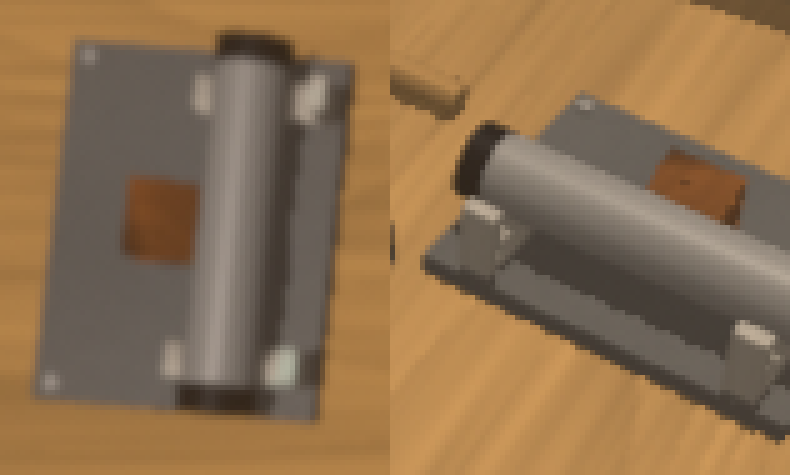

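Run:
```python
from edge import *
t=pickle.load(open('pics/top7.pkl','rb'))
o=np.array([556.8,197.8])
def cr(P,y=np.radians(174.9)):
    d=np.array(P)[:2]-o;return np.array([np.cos(y)*d[0]+np.sin(y)*d[1],-np.sin(y)*d[0]+np.cos(y)*d[1]]).round(1)
x=lambda p:(125+p[0]/5,135+p[1]/5)
a,b=x((129,177)),x((123,257))
p,d=edgeline(t,a,b,half=3)
for k in(a,b): 
    q=p+d*np.dot(np.array(k)-p,d); print('back edge px',q.round(1),cr(cast(t,q,52)))
p,d=edgeline(t,x((217,40)),x((180,400)),half=3);print('tube left side', [cr(cast(t,p+d*k,45)) for k in(-30,30)])
def trans(c0,c1):
    return edgeline(t,c0,c1,half=3,trim=.2)[0]
for e in(((222,31),(292,40)),((177,407),(265,412))): q=trans(x(e[0]),x(e[1]));print('tube end',q.round(1),cr(cast(t,q,45)),cr(cast(t,q,60)))
```

```text
back edge px [150.5 170.4] [-20.3 -63.9]
back edge px [148.5 186.3] [ 26.6 -64.2]
tube left side [array([ 90.6, -17.8]), array([-86. , -23.5])]
tube end [176.3 141.5] [-113.5   -0. ] [-109.9    4. ]
tube end [170.1 217.5] [110.8   6.6] [111.1  10.6]
```

Run:
```python
from edge import *
t=pickle.load(open('pics/top7.pkl','rb'))
F=t['frame'].astype(int)
for r in(174,178,182): print(r,[tuple(F[r,c]) for c in range(146,186)])
```

```text
174 [(np.int64(99), np.int64(91), np.int64(83)), (np.int64(99), np.int64(91), np.int64(83)), (np.int64(100), np.int64(91), np.int64(83)), (np.int64(102), np.int64(89), np.int64(79)), (np.int64(108), np.int64(79), np.int64(59)), (np.int64(115), np.int64(73), np.int64(42)), (np.int64(118), np.int64(71), np.int64(37)), (np.int64(117), np.int64(70), np.int64(36)), (np.int64(114), np.int64(69), np.int64(35)), (np.int64(112), np.int64(67), np.int64(34)), (np.int64(109), np.int64(67), np.int64(35)), (np.int64(107), np.int64(65), np.int64(33)), (np.int64(107), np.int64(65), np.int64(34)), (np.int64(106), np.int64(65), np.int64(34)), (np.int64(105), np.int64(64), np.int64(33)), (np.int64(105), np.int64(64), np.int64(35)), (np.int64(104), np.int64(64), np.int64(34)), (np.int64(103), np.int64(64), np.int64(36)), (np.int64(104), np.int64(75), np.int64(55)), (np.int64(114), np.int64(98), np.int64(87)), (np.int64(125), np.int64(114), np.int64(105)), (np.int64(132), np.int64(121), np.int64(112)), (np.int64(138), np.int64(127), np.int64(118)), (np.int64(146), np.int64(134), np.int64(125)), (np.int64
[... 3644 characters left out ...]
4(145), np.int64(135)), (np.int64(148), np.int64(137), np.int64(128)), (np.int64(136), np.int64(126), np.int64(117)), (np.int64(128), np.int64(118), np.int64(109)), (np.int64(121), np.int64(111), np.int64(102)), (np.int64(113), np.int64(103), np.int64(95)), (np.int64(104), np.int64(95), np.int64(87)), (np.int64(94), np.int64(85), np.int64(77)), (np.int64(81), np.int64(72), np.int64(64)), (np.int64(71), np.int64(62), np.int64(54)), (np.int64(67), np.int64(57), np.int64(50)), (np.int64(67), np.int64(58), np.int64(50)), (np.int64(75), np.int64(66), np.int64(59)), (np.int64(95), np.int64(86), np.int64(79)), (np.int64(103), np.int64(94), np.int64(87)), (np.int64(104), np.int64(96), np.int64(88))]
```

Run:
```python
from edge import *
t=pickle.load(open('pics/top7.pkl','rb'))
for o in([556.8,197.8],[557.5,196.5]):
  o=np.array(o);y=np.radians(174.9);R=np.array([[np.cos(y),-np.sin(y)],[np.sin(y),np.cos(y)]])
  W=lambda a,b,z:proj(t,[*(o+R@[a,b]),z])
  tube=min(W(0,22*np.cos(k),45+22*np.sin(k))[0] for k in np.linspace(1.5,4.7,300)),max(W(0,22*np.cos(k),45+22*np.sin(k))[0] for k in np.linspace(-1.6,1.6,300))
  print('row',W(0,0,45)[1],'tube sil',tube,'back edge for point -41,-43,-45',[W(0,p-20,52)[0].round(2) for p in(-41,-43,-45)])
```

```text
row 179.45880482886096 tube sil (np.float64(164.30409413071237), np.float64(179.70126645156734)) back edge for point -41,-43,-45 [np.float64(150.65), np.float64(149.97), np.float64(149.29)]
row 179.21991513521405 tube sil (np.float64(164.75493317982531), np.float64(180.14723520996296)) back edge for point -41,-43,-45 [np.float64(151.1), np.float64(150.42), np.float64(149.74)]
```

Run:
```python
from workcell import env
s=env.state();print(s['time_s'],s['force']);print(env.job_done())
```

```text
19.8833 [-0.44285332  0.16845351  0.12189899]
the job is handed in; nothing more can be done
None
```

The tube is lying in the cradle and the wedge is set against it, handed in at 19.9 s with the arm clear of everything.

- **Tube:** I gripped the long thick steel tube across its middle and lowered it onto both V-rests until I felt contact, about 10 N on the wrist. In the last pictures it lies parallel to the cradle and is centred lengthwise to about 1–2 mm.
- **Wedge:** I set the brown wedge on the base at cradle y of about -75 mm, slope facing the tube, then slid it in along the base. The final top view puts its point at y of about -44 mm and x within about 1 mm of centre. It looks square to the tube, and the target y was -43 mm.

**Checks that disagreed:**
- **Wedge position:** the gripper's own position gave y of about -41 to -42 mm, while the camera gave -44 mm. I took both as close enough and left it there. By the camera figure, the slope is about 6 mm short of touching along y; the intended gap was 5 mm.
- **Tube angle:** one automatic edge fit suggested the tube was turned about 1.8°. Comparing it with the rest lips and the plate edge in the same picture showed it parallel, so I set that fit aside.
- **Cameras:** the two views differed by 2–3 mm on the cradle's position.

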